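Pump up the air reservoir and shut its valve

ROBOT

A 6-joint arm with a two-finger parallel gripper is mounted at the origin on a cart in front of the work surface, level with it; the furniture and walls round the work are solid. World frame = base frame: x ahead of the robot, y to its left, z up, the work surface at z = 0. Lengths are in m, angles in rad, forces in N, time in s.
With the tool pointing down it reaches from about 0.375 to 0.975 m from the base axis. Payload 3.8 kg.
Tool frame: the origin (TCP) lies on the centre line of the jaws, within the pads' length; the fingertips stand manip.nose_length ahead of it and the grasp point (between the pads) is the TCP (manip.nose_length is the distance from the TCP to the fingertips, in m); z points along the fingers, x is the direction in which the jaws open and shut, and the axes are right-handed (so a half turn about z gives the same grasp; the last joint's range is limited). The gripper opens to 88 mm and grips with 3 to 60 N. Pads are 18 mm wide; open, the fingers measure 123 mm over their backs; the gripper's body (75 mm by 187 mm) begins 45 mm behind the grasp point.
Start: joints at [-1.232, 0.264, 1.604, -0, 1.274, -0.037], TCP at [0.248, -0.628, 0.258] pointing down, gripper open.
Joint ranges: [-2.63, 2.63], [-0.94, 2.18], [0.31, 2.57], [-1.31, 4.45], [0, 2.66], [-2.55, 2.55]. Speed limits (rad/s): [2.57, 2.57, 3.14, 3.14, 3.14, 3.14].

INTERFACE

Orientations are given as a unit quaternion [w, x, y, z].
In Python, from workcell import manip, read_camera, camera_model, ticket, trace, mark_of gives the robot as it stands.
- The arm moves only by the tool jog_arm, never from a script. Its argument "moves" is a list that holds one entry, the list of rows, each a list of 6 numbers: the shift along the world's x, y, z each as a share of 0.025 m, from -1 to 1, then the turn, a rotation vector about the world's x, y, z each as a share of 0.12 rad, from -1 to 1. A call has 1 to 8 rows; each row shifts and turns the pose as measured when the row begins; what a row does not reach is not made up. A row lasts 1/10 s, in which the tool goes at most 50 mm and 8.59 degrees, less where a joint would pass 70% of its speed; a pose out of reach is approached as far as the arm can. A call with a number of a shift or a turn outside -1 to 1 is refused whole. A call with a gripper value outside its range is refused whole. "grip" is the opening, from -1 (shut) to 1 (fully open), set as the call begins (left out, the last holds). The fingers move at their own pace and stop on an object; "grip_force" is the grip in N (left out, the last holds). Time passes only in rows, so rows that do not move let the fingers close. It gives the time, the measured TCP pose, the force and the opening at its end, in the units of the state.
- manip.read_state(): the state, without advancing time (a new reading comes with each control period).
- read_camera(name): name is "scene" or "top" or "wrist"; returns the picture (400x640x3 uint8, blue, green, red); there is no depth.
- camera_model(name): a dict with "intrinsics" (3x3 intrinsics, pixels), "D" ([k1, k2, p1, p2, k3] as OpenCV has them; the pictures are not rectified), "pose" (4x4, takes a point from camera to world coordinates). Camera axes: x right, y up, looking along -z (the intrinsics and any distortion apply to the point x, -y, -z); pixel columns grow to the right and rows downward; lengths in m; the calibration is good to about 2 mm. A picture is of the moment at which its call begins: read the wrist's pose just before it. camera_model takes no time and is no camera call; for the wrist camera it gives the pose at the moment of the call.
- ticket.hand_in(): hands the job in, once; it reports no verdict.
Trained networks look in the newest picture that a camera, given by its name, has taken for a name from the list of things; names that differ only in an ending like _2 or _b are one class to them, and where a whole thing is asked for, a point or a joint stands for the part that bears it (a point fixed in the world has none). Each returns a list of dicts, best first, with "conf" (0 to 1); they miss things now and then, are a little off and sometimes report something else, mostly with a low value. They report only what shows in the picture. A call takes as long as a camera call.
- trace(camera, thing): "pixels" (400x640 bool, what is visible of it) and "bbox" ([left, top, right, bottom] as shares, 0 to 1, of the picture: columns of its width, rows of its height, round what is visible of it).
- mark_of(camera, thing): "xy" ([column, row] as shares, 0 to 1, of the picture: columns of its width, rows of its height: a listed point, or the origin of a listed thing).
The state is a dict: "t": time; "joints": joint angles; "qd": joint speeds; "joint_efforts": joint torques, N m; "tool_pos": TCP position; "orientation": TCP orientation; "ft_force": force on the tool from outside, world axes, zero at the start; "torque": the same for the moment, N m; "grip_width": opening from 0.0 (shut) to 1.0 (fully open).
Only numpy, scipy, OpenCV 4.12 (cv2) and the standard library are available. Lean on these libraries where they do the work, as an engineer would, in place of code of your own. Each camera call takes 0.05 s, during which the arm holds its last target. There are 200 camera calls.

TASK

Charge the hand-pumped air reservoir: with the fingertips, press its spring plunger well down and let it come right back up, again and again, until the indicator pin beside it has popped fully out. Then push the lever of the shut-off valve round until it lies square across the outlet pipe (shut) and move clear. Never touch the indicator pin, grasp nothing, and leave the things standing around where they are.

Things in the scene. Friction and masses are not known exactly. Their poses are not given: they have to be found in the camera images.
- pump_unit: The bolted-down unit: dark steel base plate 110 x 250 x 12 mm, origin under its centre, z up; yaw within 0.5 rad. In its frame (mm): aluminium tank (radius 38, 87 high) at (0, 0), plunger on top; black column (radius 15, 60 high) with the indicator pin at (-20, 80); steel valve (radius 14, 70 high) at (0, -95), its pipe from the tank along -y, a hose barb beyond.
- plunger_top (a point): Centre of the flat top of the black round palm knob (radius 21 mm, 14 mm thick) on the plunger, 140 mm above the worktop when up. Moves with the plunger.
- plunger (a joint): Plunger travel in m: 0 up (at rest), 0.024 pressed fully down. A spring of 330 N/m brings it back (about 6 N at the top, 14 N at the bottom) against damping of 40 N s/m, so it follows a slowly rising finger and takes about 0.3 s when let go.
- pin (a joint): How far the white indicator pin stands out of its column, m: starts at 0 to 0.018, fully out at 0.040. Rises only as the plunger comes back up: about 10 mm per full stroke (20 mm or more down, then right up), 5 mm per half stroke or very quick one; the first may differ. Friction holds it. Once it is out, more strokes do nothing. A black ring at the foot of the stem shows only when it is fully out.
- pin_top (a point): Centre of the top of the white pin's cap (radius 8 mm, stem radius 5 mm): 67 mm above the worktop when the pin is in, 107 mm when fully out.
- valve_axis (a point): Point on the upright axis of the valve, at the mid-height of the lever (75 mm above the worktop).
- lever_grip (a point): Middle of the black grip of the valve lever, 50 mm from the valve axis, 75 mm above the worktop. The lever is a flat level bar 14 mm wide (18 mm at the grip), 10 mm thick, ending 70 mm from the axis; free space below it, but for the hose barb (top 48 mm above the worktop, reaching 26 mm from the axis).
- valve_lever (a joint): Angle of the lever, rad: 0 open, in line with the pipe (pointing along the unit's -y); 1.571 shut, at a stop, pointing along the unit's -x. It turns clockwise seen from above, starts between 0 and 0.35, and friction (0.10 N m, about 2 N at the grip) keeps it where it is left.
- jar: Bystander: white-lidded sample jar, 58 x 58 x 62 mm, loose. Origin at the centre of its underside.
- vial: Bystander: small glass vial, 15 mm across and 45 mm high, loose, standing in front of the unit. Origin at the centre of its underside.
- weight: Bystander: brass calibration weight, 18 mm across and 31 mm high, loose, standing in front of the unit. Origin at the centre of its underside.
- bottle: Bystander: white reagent bottle, 48 mm across and 110 mm high, loose, standing left of the unit. Origin at the centre of its underside.
- beaker: Bystander: glass beaker, 57 mm across and 70 mm high, loose. Origin at the centre of its underside.
- dish: Bystander: petri dish, 62 mm across and 14 mm high, loose. Origin at the centre of its underside.
- mouse: Bystander: black computer mouse, 108 x 62 x 36 mm, loose. Origin at the centre of its underside.

How it is judged:
By the outcome, as a careful person would: the job done as asked, in the order asked, and still so for the second after the job is handed in, with the robot touching nothing.
It also fails if it takes over 58 s, if anything falls off the work surface, if the arm or the gripper's body presses on something with over 40 N, if the wrist force passes 120 N, or if a joint passes its speed limit or range.

## Working session

There is one attempt and no reset: what is moved stays moved. The work goes in short steps, Python scripts to look and compute and a tool call to move; the robot and the scene stay as the last step left them, time stands still between calls to the robot, and variables do not carry over. Pictures are saved under pics/ and viewed, about 8 in all and at most 12, crops included, and the job is handed in when it is done.

Besides the shell and the picture viewer there is one more tool, called as name([rows], argument=value, ...), one row to a line, values as JSON. jog_arm: Moves the arm, as the interface text tells. Its arguments: {"type":"object","properties":{"moves":{"type":"array","items":{"type":"array","items":{"type":"array","items":{"type":"number"}}}},"grip":{"type":"number"},"grip_force":{"type":"number"}},"required":["moves"]}

```bash
ls; mkdir -p pics; cat > h.py <<'E'
import numpy as np, cv2
from workcell import manip, read_camera, camera_model, ticket, trace, mark_of
def ray(cam,xy,m=None):
    m=m or camera_model(cam);K=np.array(m["intrinsics"],float);D=np.array(m["D"],float)
    p=cv2.undistortPoints(np.array([[[xy[0]*640,xy[1]*400]]]),K,D)[0,0]
    T=np.array(m["pose"]);d=T[:3,:3]@np.array([p[0],-p[1],-1]);return T[:3,3],d
def at_z(cam,xy,z,m=None):
    o,d=ray(cam,xy,m);return o+d*(z-o[2])/d[2]
def proj(cam,P,m=None):
    m=m or camera_model(cam);T=np.linalg.inv(np.array(m["pose"]))
    q=T[:3,:3]@np.array(P)+T[:3,3];q=q*[1,-1,-1]
    return cv2.projectPoints(q.reshape(1,3),np.zeros(3),np.zeros(3),np.array(m["intrinsics"],float),np.array(m["D"],float))[0][0,0]
E
python3 - <<'E'
from h import *
Z=dict(pump_unit=0,plunger_top=.14,valve_axis=.075,lever_grip=.075,pin_top=.08,jar=0,vial=0,weight=0,bottle=0,beaker=0,dish=0,mouse=0)
ims=[]
for c in("scene","top"):
    im=read_camera(c);cv2.imwrite(f"pics/{c}0.png",im)
    for n,z in Z.items():
        r=mark_of(c,n)[:1]
        for a in r: print(c,n,round(a["conf"],2),(np.array(a["xy"])*[640,400]).round(),at_z(c,a["xy"],z).round(4))
print(manip.nose_length); s=manip.read_state();print(s)
E
```

```text
pics
scene pump_unit 0.83 [311. 212.] [0.5275 0.102  0.    ]
scene plunger_top 0.56 [315. 179.] [0.5049 0.1143 0.14  ]
scene valve_axis 0.77 [334. 186.] [0.4813 0.0275 0.075 ]
scene lever_grip 0.5 [350. 184.] [ 0.44   -0.0103  0.075 ]
scene pin_top 0.44 [295. 209.] [0.5223 0.2132 0.08  ]
scene jar 0.73 [287. 252.] [ 0.4853  0.3206 -0.    ]
scene vial 0.5 [323. 236.] [ 0.4292  0.1972 -0.    ]
scene weight 0.71 [276. 320.] [0.3696 0.5501 0.    ]
scene bottle 0.93 [265. 240.] [0.5749 0.306  0.    ]
scene beaker 0.58 [370. 170.] [ 0.4674 -0.256   0.    ]
scene dish 0.59 [273. 318.] [0.3792 0.5453 0.    ]
scene mouse 0.53 [384. 169.] [ 0.4244 -0.2919  0.    ]
top pump_unit 0.89 [319. 200.] [0.5164 0.1205 0.    ]
top plunger_top 0.66 [320. 200.] [0.4928 0.1141 0.14  ]
top valve_axis 0.73 [347. 209.] [0.4692 0.023  0.075 ]
top lever_grip 0.59 [358. 217.] [ 0.4429 -0.0148  0.075 ]
top jar 0.53 [265. 209.] [0.4863 0.3208 0.    ]
top vial 0.55 [301. 219.] [0.4473 0.1885 0.    ]
top weight 0.53 [283. 212.] [0.475  0.2545 0.    ]
top bottle 0.58 [272. 183.] [0.5841 0.2962 0.    ]
top beaker 0.6 [419. 215.] [ 0.4553 -0.244   0.    ]
top dish 0.81 [206. 242.] [0.3687 0.5365 0.    ]
top mouse 0.7 [440. 220.] [ 0.4355 -0.3176  0.    ]
0.019
{'t': 1.3, 'joints': array([-1.23189855e+00,  2.63918369e-01,  1.60401820e+00,  2.12068867e-05,
        1.27370042e+00, -3.68850773e-02]), 'qd': array([-0.00086896,  0.00066147, -0.00103798, -0.00168122, -0.00059474,
       -0.00086126]), 'joint_efforts': array([-1.86402285e-03, -5.02074015e+01, -3.57245457e+01,  7.26239732e-02,
        1.85549684e-02,  1.91995736e-05]), 'tool_pos': array([ 0.24773475, -0.6278806 ,  0.25768348]), 'orientation': array([-2.13059216e-05,  8.26739103e-01, -5.62585509e-01, -1.18471024e-05]), 'ft_force': array([-0.45547443,  0.10017322, -0.16344444]), 'torque': array([ 0.00691224, -0.00540849,  0.01325217]), 'grip_width': 1.0028911672965601}
```

```bash
python3 - <<'E'
import cv2,numpy as np
a=cv2.imread("pics/scene0.png")[120:345,220:420];b=cv2.imread("pics/top0.png")[130:270,190:460]
a=cv2.resize(a,None,fx=2.6,fy=2.6,interpolation=3)[:585];b=cv2.resize(b,(800,415),interpolation=3)
cv2.imwrite("pics/a.png",a);cv2.imwrite("pics/b.png",b)
E
```

```text
(no output)
```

View pics/a.png

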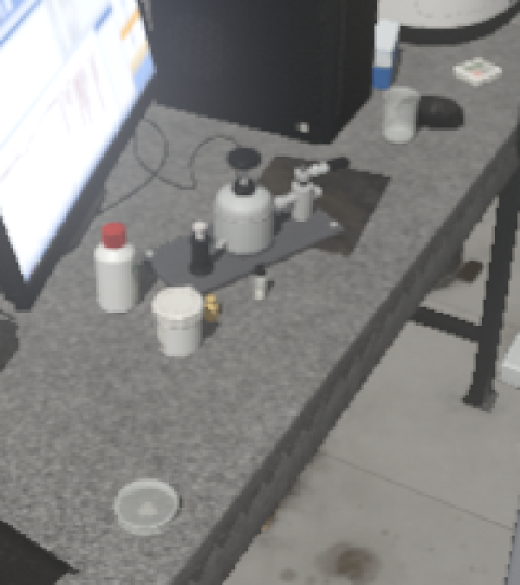

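View pics/b.png

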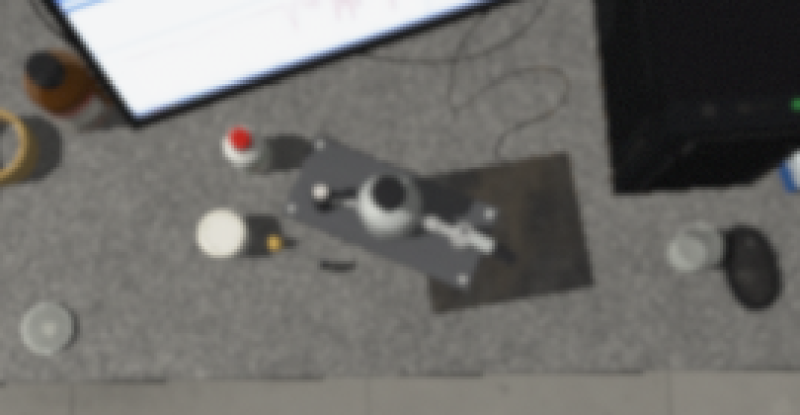

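Both pictures agree: plate centre near (0.50, 0.115), yaw about -0.4, lever pointing to the lower right at b(505,253), bystanders clear of the approach. The PC case is to the right and behind, so I approach in front of it.

jog_arm([
  [[0.2,1,0,0,0,0],[0.2,1,0,0,0,0],[0.2,1,0,0,0,0],[0.2,1,0,0,0,0],[0.2,1,0,0,0,0],[0.2,1,0,0,0,0],[0.2,1,0,0,0,0],[0.2,1,0,0,0,0]],
], grip=-1)

```text
t: 2.1
tool_pos: [0.2875, -0.4239, 0.2574]
orientation: [0.001, 0.826, -0.564, 0.001]
ft_force: [1.1, -0.8, -0.5]
grip_width: 0.299
```

jog_arm([
  [[0.2,1,0,0,0,1],[0.2,1,0,0,0,1],[0.2,1,0,0,0,1],[0.2,1,0,0,0,1],[0.2,1,0,0,0,1],[0.2,1,0,0,0,1],[0.2,1,0,0,0,0.5],[0.2,1,0,0,0,0]],
])

```text
t: 2.9
tool_pos: [0.3282, -0.2157, 0.259]
orientation: [0.001, 0.981, -0.193, 0.003]
ft_force: [0.1, -0.3, -0.3]
grip_width: 0.003
```

jog_arm([
  [[0.4,1,0,0,0,0],[0.4,1,0,0,0,0],[0.4,1,0,0,0,0],[0.4,1,0,0,0,0],[0.4,1,0,0,0,0],[0.4,1,0,0,0,0],[0.4,1,0,0,0,0],[0,0,0,0,0,0]],
])

```text
t: 3.7
tool_pos: [0.4002, -0.0311, 0.2616]
orientation: [0.001, 0.981, -0.192, 0.007]
ft_force: [-0.3, -0.6, 0.3]
grip_width: 0.004
```

```bash
python3 - <<'E'
from h import *
from scipy.spatial.transform import Rotation as R
s=manip.read_state();q=s["orientation"];print(s["t"],s["tool_pos"],R.from_quat(q[[1,2,3,0]]).as_matrix()[:,0],s["joints"].round(2))
m=camera_model("wrist");im=read_camera("wrist");cv2.imwrite("pics/w1.png",im);print(np.array(m["pose"]).round(3))
Z=dict(pump_unit=0,plunger_top=.14,valve_axis=.075,lever_grip=.075,pin_top=.08,vial=0)
for n,z in Z.items():
    for a in mark_of("wrist",n)[:1]: print(n,round(a["conf"],2),(np.array(a["xy"])*[640,400]).round(),at_z("wrist",a["xy"],z,m).round(4))
E
```

```text
3.7 [ 0.40016536 -0.03108401  0.2616429 ] [ 0.92640904 -0.37623571  0.01459374] [-0.14 -0.29  2.15 -0.    1.27  0.25]
[[ 0.926  0.364  0.1    0.427]
 [-0.377  0.882  0.282  0.042]
 [ 0.014 -0.299  0.954  0.389]
 [ 0.     0.     0.     1.   ]]
pump_unit 0.95 [364.  23.] [0.5103 0.1135 0.    ]
valve_axis 0.64 [370. 108.] [0.4725 0.0251 0.075 ]
lever_grip 0.8 [366. 155.] [ 0.4525 -0.0185  0.075 ]
```

View pics/w1.png

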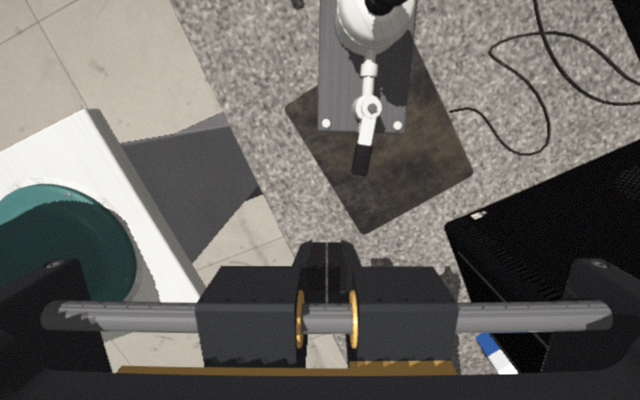

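Closer view: unit is aligned with the tool axes, valve at (369,108), lever grip at about (361,158), nothing in the way; the vial is far to the left. I go halfway to the plunger and measure.

jog_arm([
  [[0.7,0.95,0,0,0,0],[0.7,0.95,0,0,0,0],[0.7,0.95,0,0,0,0],[0,0,0,0,0,0]],
])

```text
t: 4.45
tool_pos: [0.4528, 0.0352, 0.2617]
orientation: [0.002, 0.98, -0.199, 0.008]
ft_force: [0.6, -0.8, -0.3]
grip_width: 0.004
```

```bash
python3 - <<'E'
from h import *
from scipy.spatial.transform import Rotation as R
s=manip.read_state();q=s["orientation"];print(s["t"],s["tool_pos"])
m=camera_model("wrist");im=read_camera("wrist");cv2.imwrite("pics/w2.png",im)
Z=dict(pump_unit=0,plunger_top=.14,valve_axis=.075,lever_grip=.075,pin_top=.08,vial=0,weight=0)
for n,z in Z.items():
    for a in mark_of("wrist",n)[:1]: print(n,round(a["conf"],2),(np.array(a["xy"])*[640,400]).round(),at_z("wrist",a["xy"],z,m).round(4))
E
```

```text
4.45 [0.45283268 0.03516869 0.26168949]
pump_unit 0.9 [340.  96.] [0.5078 0.1135 0.    ]
plunger_top 0.96 [359.  87.] [0.5141 0.1118 0.14  ]
valve_axis 0.81 [343. 189.] [0.469  0.0224 0.075 ]
lever_grip 0.68 [342. 228.] [ 0.451  -0.0199  0.075 ]
vial 0.6 [358.  88.] [0.5323 0.1135 0.    ]
weight 0.51 [263.  55.] [0.4414 0.1923 0.    ]
```

View pics/w2.png

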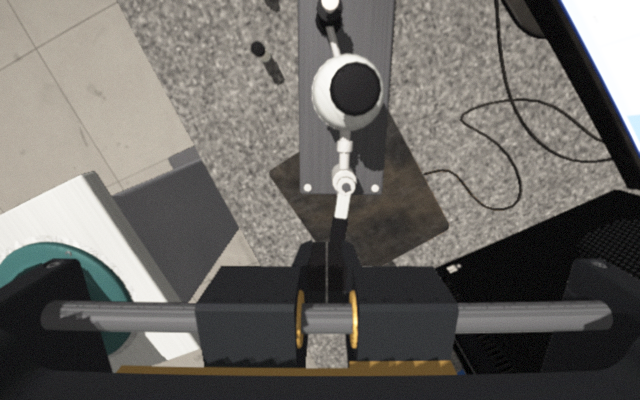

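Knob centre at about (354,89), pin cap at (330,5). Moving over the plunger at about (0.511, 0.113).

jog_arm([
  [[0.78,1,0,0,0,0],[0.78,1,0,0,0,0],[0.78,1,0,0,0,0],[0,0,0,0,0,0],[0,0,-1,0,0,0],[0,0,-1,0,0,0],[0,0,-1,0,0,0],[0,0,0,0,0,0]],
])

```text
t: 5.65
tool_pos: [0.51, 0.1062, 0.1871]
orientation: [0.003, 0.979, -0.203, 0.01]
ft_force: [-0.3, 0.0, -1.1]
grip_width: 0.007
```

```bash
python3 - <<'E'
from h import *
s=manip.read_state();print(s["t"],s["tool_pos"],s["ft_force"])
m=camera_model("wrist");im=read_camera("wrist");cv2.imwrite("pics/w3.png",im)
for n,z in dict(pump_unit=0,plunger_top=.14,pin_top=.08).items():
    for a in mark_of("wrist",n)[:1]: print(n,round(a["conf"],2),(np.array(a["xy"])*[640,400]).round(),at_z("wrist",a["xy"],z,m).round(4))
E
```

```text
5.65 [0.50999087 0.1061835  0.18712818] [-0.2691517   0.03132249 -1.09303014]
pump_unit 0.66 [320. 179.] [0.5088 0.1121 0.    ]
plunger_top 0.8 [326. 231.] [0.5113 0.1099 0.14  ]
```

View pics/w3.png

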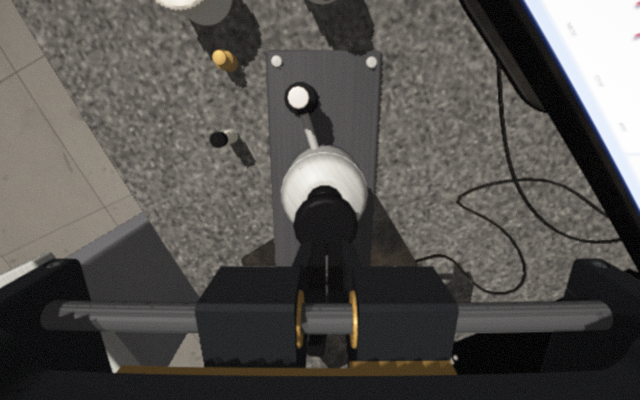

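Knob at (326,~222), pin cap at (298,97) with no ring yet. First stroke.

jog_arm([
  [[0,0.25,-0.9,0,0,0],[0,0,0,0,0,0],[0,0,-0.35,0,0,0],[0,0,-0.35,0,0,0],[0,0,-0.35,0,0,0],[0,0,0,0,0,0]],
])

```text
t: 6.45
tool_pos: [0.5198, 0.1137, 0.153]
orientation: [-0.002, 0.979, -0.203, 0.022]
ft_force: [-3.4, 0.2, 6.5]
grip_width: 0.005
```

```bash
python3 - <<'E'
from h import *
s=manip.read_state();print(s["t"],s["tool_pos"],s["ft_force"],s["torque"],s["joints"].round(3))
m=camera_model("wrist");im=read_camera("wrist");cv2.imwrite("pics/w4.png",im)
E
```

```text
6.45 [0.51977823 0.11373527 0.15297831] [-3.44905493  0.21543372  6.51003485] [-0.05139733  0.57386424 -0.01747874] [ 0.176  0.061  2.042 -0.015  0.997  0.593]
```

View pics/w4.png

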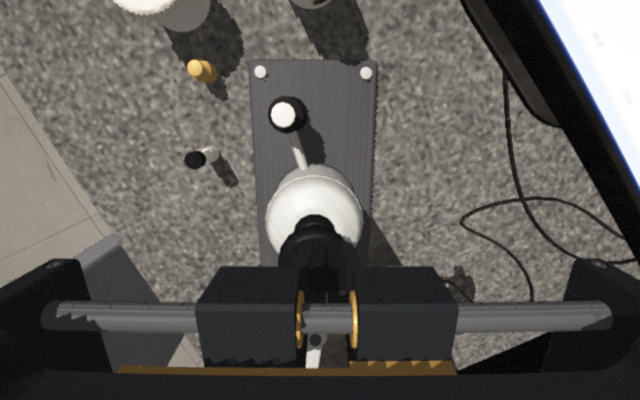

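The arm yields a bit under load and crept +10 mm in x and tilted. Lift, recentre, press with firmer steps and x correction.

jog_arm([
  [[0,0,0.7,0,0.2,0],[-0.35,0,0,0,0.16,0],[0,0,0,0,0,0],[-0.05,0,-0.8,0,0.05,0],[-0.1,0,-0.8,0,0.1,0]],
])

```text
t: 7.0
tool_pos: [0.5127, 0.114, 0.1365]
orientation: [0.002, 0.979, -0.203, -0.002]
ft_force: [-2.6, -2.9, 20.7]
grip_width: 0.006
```

Pressed to about 22 mm. Release gently, then next full stroke.

jog_arm([
  [[0,0,0.4,0,0,0],[0,0,0.4,0,0,0],[0,0,0.4,0,0,0],[0,0,0.2,0,0,0],[0,0,0,0,0,0],[0,0,0,0,0,0]],
])

```text
t: 7.6
tool_pos: [0.5121, 0.1137, 0.1709]
orientation: [0.002, 0.979, -0.203, -0.002]
ft_force: [0.3, 0.1, 0.2]
grip_width: 0.007
```

```bash
cat > look.py <<'E'
from h import *
import sys
s=manip.read_state();print(s["t"],s["tool_pos"].round(4),s["orientation"].round(3),s["ft_force"].round(1))
m=camera_model("wrist");im=read_camera("wrist");cv2.imwrite(f"pics/{sys.argv[1]}.png",im)
O=np.array([.510,.1125]);y=-.39;c,sn=np.cos(y),np.sin(y)
b=O+np.array([[c,-sn],[sn,c]])@[-.02,.08]
print("pin col expected by z", [ (round(z,3),proj("wrist",[*b,z],m).round(0).tolist()) for z in (.067,.085,.107)])
for a in mark_of("wrist","pin_top")[:1]: print("pin",a["conf"],np.array(a["xy"])*[640,400])
t=trace("wrist","pin")
for a in t[:1]: print("pin tr",a["conf"],(np.array(a["bbox"])*[640,400,640,400]).round())
for a in mark_of("scene","pin_top")[:0]: pass
E
python3 look.py w5
```

```text
7.6 [0.5121 0.1137 0.1709] [ 0.002  0.979 -0.203 -0.002] [0.3 0.1 0.2]
pin col expected by z [(0.067, [297.0, 109.0]), (0.085, [294.0, 109.0]), (0.107, [291.0, 109.0])]
pin tr 0.79 [286.  95. 313. 119.]
```

jog_arm([
  [[-0.05,0,-0.6,0,0.05,0],[-0.1,0,-0.85,0,0.1,0],[-0.03,0,-0.3,0,0.05,0],[0,0,0.4,0,0,0],[0,0,0.4,0,0,0],[0,0,0.4,0,0,0],[0,0,0.2,0,0,0],[0,0,0,0,0,0]],
])

```text
t: 8.6
tool_pos: [0.5131, 0.1141, 0.1701]
orientation: [0.003, 0.979, -0.203, -0.009]
ft_force: [0.5, -0.4, -0.3]
grip_width: 0.005
```

```bash
python3 look.py w6
```

```text
8.6 [0.5131 0.1141 0.1701] [ 0.003  0.979 -0.203 -0.009] [ 0.5 -0.4 -0.3]
pin col expected by z [(0.067, [298.0, 109.0]), (0.085, [295.0, 109.0]), (0.107, [291.0, 110.0])]
pin 0.76 [297.728 105.68 ]
pin tr 0.86 [289.  95. 309. 121.]
```

jog_arm([
  [[-0.05,0,-0.6,0,0,0],[-0.1,0,-0.85,0,0.05,0],[-0.03,0,-0.25,0,0,0],[0,0,0.4,0,0,0],[0,0,0.4,0,0,0],[0,0,0.4,0,0,0],[0,0,0.2,0,0,0],[0,0,0,0,0,0]],
])

```text
t: 9.6
tool_pos: [0.5138, 0.1144, 0.1704]
orientation: [0.003, 0.979, -0.202, -0.007]
ft_force: [-0.9, 0.3, -0.2]
grip_width: 0.004
```

jog_arm([
  [[-0.05,0,-0.6,0,0,0],[-0.1,0,-0.85,0,0.05,0],[-0.03,0,-0.25,0,0,0],[0,0,0.4,0,0,0],[0,0,0.4,0,0,0],[0,0,0.4,0,0,0],[0,0,0.2,0,0,0],[0,0,0,0,0,0]],
])

```text
t: 10.4
tool_pos: [0.5136, 0.1146, 0.1681]
orientation: [0.002, 0.979, -0.202, -0.006]
ft_force: [-0.3, -0.6, 0.9]
grip_width: 0.002
```

```bash
python3 look.py w7; python3 - <<'E'
from h import *
im=read_camera("scene")
a=cv2.resize(im[185:260,260:350],None,fx=5,fy=5,interpolation=3)
b=cv2.resize(cv2.imread("pics/scene0.png")[185:260,260:350],None,fx=5,fy=5,interpolation=3)[:,100:300]
w=cv2.resize(cv2.imread("pics/w7.png")[60:160,250:350],(300,300),interpolation=3)
o=np.zeros((600,800,3),np.uint8);o[:375,:450]=a;o[:375,460:660]=b;o[300:600,500:800]=w
cv2.imwrite("pics/c.png",o)
E
```

```text
10.4 [0.5136 0.1146 0.1681] [ 0.002  0.979 -0.202 -0.006] [-0.3 -0.6  0.9]
pin col expected by z [(0.067, [296.0, 111.0]), (0.085, [293.0, 111.0]), (0.107, [289.0, 111.0])]
pin 0.77 [297.088 107.48 ]
pin tr 0.72 [143.   0. 234.  34.]
```

View pics/c.png

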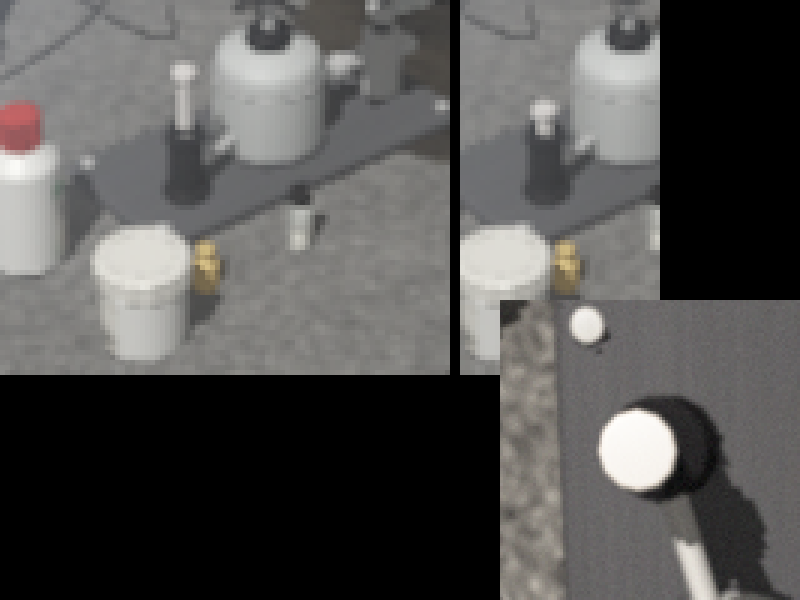

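The scene crop shows the pin standing tall (cap row 62 vs 100 before). Two more harmless strokes to be sure, then compare.

jog_arm([
  [[-0.1,0,-0.55,0,0,0],[-0.1,0,-0.85,0,0.05,0],[-0.03,0,-0.2,0,0,0],[0,0,0.4,0,0,0],[0,0,0.4,0,0,0],[0,0,0.4,0,0,0],[0,0,0.2,0,0,0],[0,0,0,0,0,0]],
])

```text
t: 11.45
tool_pos: [0.5138, 0.115, 0.1707]
orientation: [0.001, 0.979, -0.202, -0.002]
ft_force: [0.2, 0.1, -0.6]
grip_width: 0.003
```

jog_arm([
  [[-0.1,0,-0.6,0,0,0],[-0.1,0,-0.85,0,0.05,0],[-0.03,0,-0.2,0,0,0],[0,0,0.4,0,0,0],[0,0,0.4,0,0,0],[0,0,0.4,0,0,0],[0,0,0.2,0,0,0],[0,0,0,0,0,0]],
])

```text
t: 12.25
tool_pos: [0.5119, 0.1151, 0.1675]
orientation: [0.001, 0.979, -0.202, -0.0]
ft_force: [0.8, -0.2, 0.1]
grip_width: 0.005
```

jog_arm([
  [[0,0,1,0,0,0],[0,0,1,0,0,0],[0,0,1,0,0,0],[0,0,0.5,0,0,0],[-0.4,-0.9,0,0,0,0],[-0.4,-0.9,0,0,0,0],[-0.4,-0.9,0,0,0,0],[0,0,0,0,0,0]],
])

```text
t: 13.05
tool_pos: [0.474, 0.0454, 0.2464]
orientation: [0.004, 0.98, -0.201, -0.009]
ft_force: [-0.3, 0.7, -0.7]
grip_width: 0.005
```

```bash
python3 - <<'E'
from h import *
s=manip.read_state();print(s["t"],s["tool_pos"].round(4),s["orientation"].round(3),s["joints"].round(2))
m=camera_model("wrist");wi=read_camera("wrist");cv2.imwrite("pics/w8.png",wi)
for n,z in dict(pump_unit=0,plunger_top=.14,valve_axis=.075,lever_grip=.075,pin_top=.107).items():
    for a in mark_of("wrist",n)[:1]: print(n,round(a["conf"],2),(np.array(a["xy"])*[640,400]).round(),at_z("wrist",a["xy"],z,m).round(4))
im=read_camera("scene")
cv2.imwrite("pics/scene1.png",im)
a=cv2.resize(im[190:230,280:310],None,fx=10,fy=10,interpolation=3)
o=np.zeros((400,800,3),np.uint8);o[:,:300]=a;o[:,310:710]=cv2.resize(wi[0:200,220:420],(400,400),interpolation=3)
cv2.imwrite("pics/d.png",o)
E
```

```text
13.05 [0.474  0.0454 0.2464] [ 0.004  0.98  -0.201 -0.009] [ 0.05 -0.1   2.02 -0.    1.24  0.45]
pump_unit 0.77 [340. 111.] [0.5128 0.1083 0.    ]
plunger_top 0.69 [341. 110.] [0.5115 0.1119 0.14  ]
valve_axis 0.97 [337. 201.] [0.4739 0.0269 0.075 ]
lever_grip 0.88 [332. 247.] [ 0.4488 -0.0205  0.075 ]
pin_top 0.66 [319.   4.] [0.5268 0.1922 0.107 ]
```

View pics/d.png

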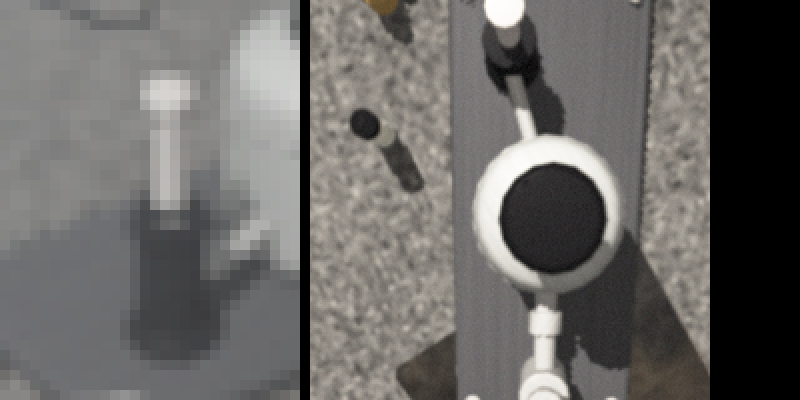

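After two more strokes the cap is unchanged at row ~197 and a dark ring shows at the stem foot: pin fully out. Before lowering beside the lever, check where the PC case corner is.

```bash
python3 - <<'E'
from h import *
im=cv2.imread("pics/scene0.png")
print("case corner bottom", at_z("scene",(344/640,173/400),0).round(3))
m=camera_model("top")
print("top cam: case front-left corner px(398,194) at z 0,.2,.4",[at_z("top",(398/640,194/400),z).round(3).tolist() for z in(0,.2,.4)])
m=camera_model("wrist")
print("pin top 107/97 pred scene",proj("scene",[.5275,.193,.107]),proj("scene",[.5275,.193,.097]),proj("scene",[.5275,.193,.06]))
E
python3 - <<'E'
import cv2
im=cv2.imread("pics/w8.png");cv2.imwrite("pics/e.png",im)
E
```

```text
case corner bottom [ 0.547 -0.185  0.   ]
top cam: case front-left corner px(398,194) at z 0,.2,.4 [[0.534, -0.171, 0.0], [0.496, -0.134, 0.2], [0.459, -0.098, 0.4]]
pin top 107/97 pred scene [296.36947083 198.01122417] [296.43109025 200.69336069] [296.65467367 210.43735789]
```

View pics/e.png

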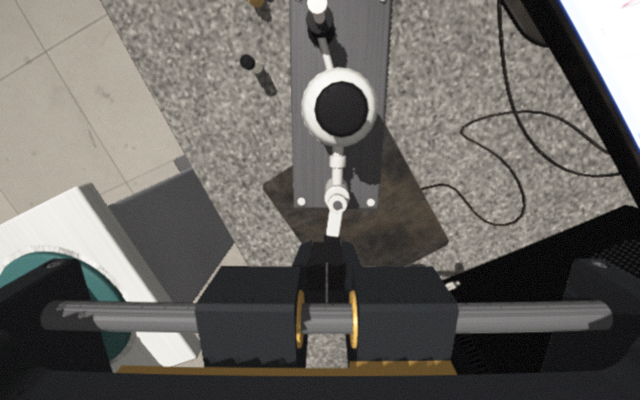

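The predicted cap row for a fully out pin (198) matches. PC case corner is at about (0.54, -0.18), over 5 cm clear of the gripper body. Going to the lever's +x side.

jog_arm([
  [[0.1,-0.87,0,0,-0.15,0],[0.1,-0.87,0,0,0,0],[0.1,-0.87,0,0,0,0],[0.1,-0.87,0,0,0,0],[0,0,-1,0,0,0],[0,0,-1,0,0,0],[0,0,-1,0,0,0],[0,0,0,0,0,0]],
])

```text
t: 14.2
tool_pos: [0.4904, -0.0384, 0.1722]
orientation: [0.001, 0.981, -0.195, 0.003]
ft_force: [-0.6, 0.6, 0.8]
grip_width: 0.005
```

jog_arm([
  [[0,0,-1,0,0,0],[0,0,-1,0,0,0],[0,0,-1,0,0,0],[0,0,-0.4,0,0,0],[0,0,0,0,0,0]],
])

```text
t: 14.7
tool_pos: [0.4958, -0.0368, 0.0905]
orientation: [0.0, 0.981, -0.194, 0.007]
ft_force: [-1.1, -0.2, -0.4]
grip_width: -0.0
```

```bash
cat > rel.py <<'E'
from h import *
s=manip.read_state();p=s["tool_pos"];y=-.41;c,sn=np.cos(y),np.sin(y);U=np.array([[c,sn],[-sn,c]])
r=U@(p[:2]-[.473,.026])
print(s["t"],p.round(4),s["orientation"].round(3),s["ft_force"].round(1),"rel mm",(r*1000).round(1))
for w in [(22,-50),(2,-56),(-26,-48),(-40,-34),(-48,-18),(-48,-14)]:
    d=U.T@(np.array(w)/1000-r)/.025;print(w,d.round(2))
E
python3 rel.py
```

```text
14.7 [ 0.4958 -0.0368  0.0905] [ 0.     0.981 -0.194  0.007] [-1.1 -0.2 -0.4] rel mm [ 45.9 -48.5]
(22, -50) [-0.9   0.33]
(2, -56) [-1.73  0.43]
(-26, -48) [-2.63  1.17]
(-40, -34) [-2.92  1.9 ]
(-48, -18) [-2.96  2.62]
(-48, -14) [-2.9   2.76]
```

jog_arm([
  [[-0.45,0.15,-0.2,0,0,0],[-0.45,0.15,0,0,0,0],[-0.42,0.05,0,0,0,0],[-0.42,0.05,0,0,0,0],[-0.45,0.35,0,0,0,0],[-0.45,0.35,0,0,0,0]],
])

```text
t: 15.3
tool_pos: [0.4329, -0.0089, 0.0924]
orientation: [-0.0, 0.981, -0.194, 0.016]
ft_force: [2.4, -2.3, -1.2]
grip_width: 0.006
```

```bash
python3 rel.py
```

```text
15.3 [ 0.4329 -0.0089  0.0924] [-0.     0.981 -0.194  0.016] [ 2.4 -2.3 -1.2] rel mm [-22.8 -48. ]
(22, -50) [ 1.61 -0.79]
(2, -56) [ 0.78 -0.69]
(-26, -48) [-0.12  0.05]
(-40, -34) [-0.41  0.79]
(-48, -18) [-0.44  1.5 ]
(-48, -14) [-0.38  1.65]
```

jog_arm([
  [[-0.3,0.25,-0.2,0,0.2,0],[-0.15,0.4,-0.1,0,0,0],[-0.05,0.4,-0.05,0,0,0],[0,0.4,0,0,0,0],[0.05,0.3,0,0,0,0]],
])

```text
t: 15.8
tool_pos: [0.4162, 0.0307, 0.0829]
orientation: [0.013, 0.982, -0.189, 0.002]
ft_force: [-4.5, -64.3, 12.8]
grip_width: 0.004
```

```bash
python3 rel.py
```

```text
15.8 [0.4162 0.0307 0.0829] [ 0.013  0.982 -0.189  0.002] [ -4.5 -64.3  12.8] rel mm [-53.9 -18.3]
(22, -50) [ 2.28 -2.37]
(2, -56) [ 1.45 -2.27]
(-26, -48) [ 0.55 -1.53]
(-40, -34) [ 0.26 -0.8 ]
(-48, -18) [ 0.22 -0.08]
(-48, -14) [0.29 0.07]
```

At the stop (64 N). Back off and rise clear.

jog_arm([
  [[-0.15,-0.35,0,0,0,0],[-0.3,-0.8,0,0,0,0],[-0.2,-0.4,0.5,0,0,0],[0,0,1,0,0,0],[0,0,1,0,0,0],[0,0,1,0,0,0],[0,0,1,0,0,0],[0,0,0,0,0,0]],
])

```text
t: 16.6
tool_pos: [0.3929, -0.0036, 0.1934]
orientation: [0.014, 0.982, -0.188, -0.008]
ft_force: [0.6, 0.2, -1.6]
grip_width: 0.001
```

jog_arm([
  [[0,-1,0.5,0,0,0],[0,-1,0.5,0,0,0],[0,0,0,0,0,0],[0,0,0,0,0,0]],
])

```text
t: 17.0
tool_pos: [0.3908, -0.0508, 0.2143]
orientation: [0.012, 0.982, -0.186, -0.013]
ft_force: [-0.9, 0.4, -0.5]
grip_width: 0.003
```

```bash
python3 - <<'E'
from h import *
s=manip.read_state();print(s["t"],s["tool_pos"].round(4),s["ft_force"].round(1))
m=camera_model("wrist");im=read_camera("wrist");cv2.imwrite("pics/w9.png",im)
P={}
for n,z in dict(plunger_top=.14,valve_axis=.075,lever_grip=.075,pin_top=.107).items():
    for a in mark_of("wrist",n)[:1]: P[n]=at_z("wrist",a["xy"],z,m);print(n,round(a["conf"],2),P[n].round(4))
if {"valve_axis","lever_grip","plunger_top"}<=P.keys():
    a=(P["lever_grip"]-P["valve_axis"])[:2];b=(P["valve_axis"]-P["plunger_top"])[:2]
    print("lever angle",np.arctan2(b[0]*a[1]-b[1]*a[0],a@b))
sc=read_camera("scene");cv2.imwrite("pics/scene2.png",sc)
old=cv2.imread("pics/scene0.png")
for n in("jar","vial","weight","bottle","beaker","dish","mouse"):
    print(n,[(np.array(r["xy"])*[640,400]).round().tolist() for r in mark_of("scene",n)[:1]])
o=np.zeros((600,800,3),np.uint8);o[:350,:560]=cv2.resize(im,(560,350));o[350:,:]=0
o[350:600,:400]=cv2.resize(sc[150:275,230:430],(400,250),interpolation=3)
o[350:600,400:]=cv2.resize(old[150:275,230:430],(400,250),interpolation=3)
cv2.imwrite("pics/f.png",o)
E
```

```text
17.0 [ 0.3908 -0.0508  0.2143] [-0.9  0.4 -0.5]
plunger_top 0.65 [0.4268 0.0404 0.14  ]
valve_axis 0.96 [0.475  0.0279 0.075 ]
lever_grip 0.81 [0.4285 0.0444 0.075 ]
lever angle 3.0546769318205613
jar [[286.0, 254.0]]
vial [[295.0, 200.0]]
weight [[299.0, 241.0]]
bottle [[266.0, 239.0]]
beaker [[371.0, 171.0]]
dish [[274.0, 317.0]]
mouse [[385.0, 166.0]]
```

View pics/f.png

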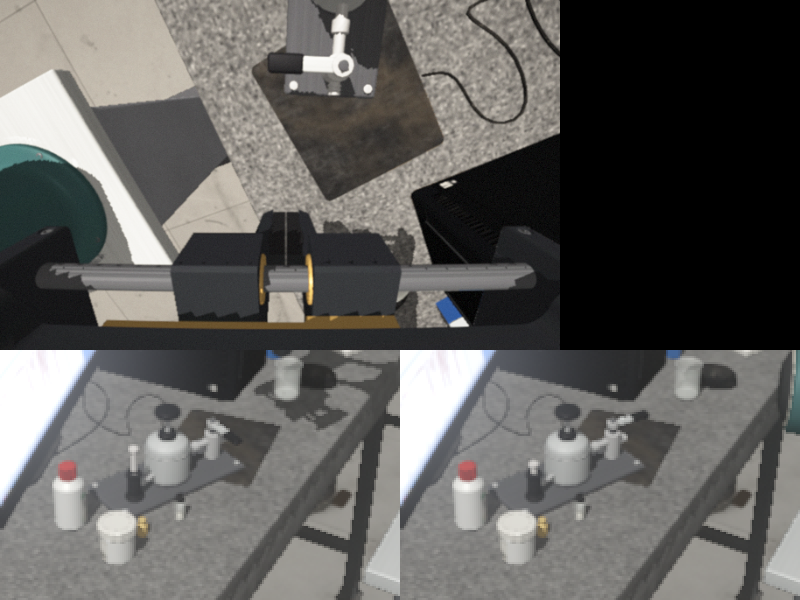

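The lever lies parallel to the plate's short edge, from (343,66) to (270,63), square across the pipe. The pin stands out, and the bystanders in the scene crops look the same as before.

```bash
python3 -c "
from workcell import ticket;print(ticket.hand_in())"
```

```text
the job is handed in; nothing more can be done
None
```

The reservoir is charged, the valve is shut, and the job was handed in at about 17 s of the 58 s allowed. No verdict was reported.

- **Plunger and pin:** I made one shallow first press (about 6 mm, where the arm crept sideways and I recentred), then six strokes down to about 22–24 mm, letting the plunger come right up each time. The pin cap rose to the row the calibration predicts for fully out. It did not move further over the last two strokes, and a dark ring seems to show at the stem foot, though at low resolution.
- **Valve lever:** I pushed the lever round to its stop with the closed fingertips, then backed off and lifted clear. The last wrist picture shows it parallel to the plate's short edge, square across the pipe. The push peaked at about 64 N of wrist force at the stop, under the 120 N limit but higher than needed.
- **Checks that disagreed:**
  - The automatic lever-angle figure came out meaningless because the network misplaced the plunger. From the other points I worked out about 1.50 rad, within their error of shut.
  - The last vial and weight detections landed on other things. The before and after pictures show both where they started, along with the jar, bottle, beaker and mouse. The dish lay outside those crops, but its detection had moved only about a pixel.

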